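# Zero the photometer bench, then hold the lens barrel down in its V-block

### The job

Check the analyser's relay lens on the photometer bench: with the V-block still empty, press the blue zero button fully down and let it come back up. Then lift the black lens barrel out of its tray, lay it gently into the V-block, about midway between the two heads and lying along the V, and hold it pressed down onto both sloping flanks with about 10 N (a kilogram's weight). Finish while still gripping the barrel and pressing it home; leave the wipe, the dish and the driver where they are.

Things in the scene. Friction and masses are not known exactly. Their poses are not given: they have to be found in the camera images.
- lens_barrel: black cylindrical lens barrel, 26 mm diameter, 88 mm long, 0.08 to 0.17 kg, both ends alike (glass with brass rings; either way round is right), with a 33 mm knurled grip band in the middle. Origin on its axis at mid length; y axis along the barrel (it may be rolled about it). It starts lying level in the tray along the tray's y axis, its own axis 29 mm above the work surface
- lens_tray: fixed shallow grey tray, 100 x 136 mm, rim 11 mm high, floor 5 mm; origin under its centre on the work surface, z up. Two black rubber cradles (31 mm wide, 9 mm thick, 20 mm high) at y = -32 and +32 mm carry the barrel; between them 55 mm are free for the fingers down to the tray floor
- photometer_bench: fixed aluminium plate, 96 mm (x) by 250 mm (y), top at z = 12 mm; origin under its centre on the work surface, z up, x away from the robot at yaw 0. White lamp head with fins (top 72 mm) at y = 70 to 118 mm, grey detector head (top 66 mm) at y = -118 to -70 mm, both 62 mm wide with a black 25 mm nozzle reaching in to 63 mm from the middle. The V-block is between them
- v_seat (a point): centre of a properly seated barrel, 44.4 mm above the work surface; axes as the bench: y along the V, x across it. The 90 degree V is cut in two fixed steel saddles, 18 mm long, centred at y = -33 and +33 mm, 56 mm wide, top 2.4 mm below the seated barrel's axis, apex 26 mm above the work surface. Between the saddles 48 mm are free for the fingers, down to the plate
- near_flank: the two sloping V faces on the bench's -x side (nearer the robot), one in each saddle, fixed to the bench, ground smooth and oiled (friction about 0.15) so that a barrel slides down into the V by itself; hard steel: once in contact, 0.1 mm of further travel adds a few N; same origin and axes as the bench
- far_flank: the two sloping V faces on the bench's +x side, one in each saddle, fixed to the bench, ground smooth and oiled (friction about 0.15) so that a barrel slides down into the V by itself; same origin and axes as the bench
- zero_button (a joint): travel of the blue spring push button on top of the detector head: 0 up, 0.005 m fully down; about 5 N holds it fully down, and it springs back by itself
- zero_button_top (a point): centre of the top face of the blue button (24 mm diameter), to be pressed straight down
- folded_wipe: small folded white wipe pack, 23 x 35 x 9 mm, loose, behind the tray; leave it alone; origin under its centre
- petri_dish: clear round dish, 62 mm diameter, 14 mm high, loose, behind the bench; leave it alone; origin under its centre
- hex_driver: small hex driver with a dark red handle, 140 mm long, 19 mm high, lying loose at the back; leave it alone; origin under its centre
Not all that is in view belongs to the job. There is more than one size of the lens_barrel; the job needs the largest.

How it is judged:
On the way, in this order (a step that is already met when the one before it is completed fails the run):
1. the zero button is fully down while the V-block is empty (value of joint zero_button above 0.0042 m and distance between lens_barrel and v_seat above 0.08 m), for 0.05 s.
2. the zero button has come back up (value of joint zero_button below 0.001 m), for 0.1 s.
3. the barrel lies in the V and is pressed onto both flanks by the gripper (horizontal distance between lens_barrel and v_seat below 0.012 m and contact force between lens_barrel and near_flank above 2 N and contact force between lens_barrel and far_flank above 2 N and contact force between the fingers and lens_barrel above 2 N), for 0.2 s.
At the end, for the whole second after the job is handed in: For the last second the barrel is seated in the V (within 2 mm sideways, 10 mm along, 1.5 mm high, 0.05 rad), still held by the fingers, at rest, and pressed with over 2 N on each of the two flanks (its weight alone gives about 1 N each); the zero button is up (x of lens_barrel in the frame of v_seat between -0.002 and 0.002 m and y of lens_barrel in the frame of v_seat between -0.01 and 0.01 m and z of lens_barrel in the frame of v_seat between -0.003 and 0.0015 m and angle between the y axis of lens_barrel and the y axis of v_seat, either way round below 0.05 rad and contact force between lens_barrel and near_flank above 2 N and contact force between lens_barrel and far_flank above 2 N and contact force between the fingers and lens_barrel above 2 N and linear speed of lens_barrel below 0.02 m/s and value of joint zero_button below 0.001 m); the arm keeps its last pose, push and grip.
It fails at once if the zero button is pressed with the barrel in or near the V-block (value of joint zero_button above 0.003 m and distance between lens_barrel and v_seat below 0.08 m).
It fails at once if the barrel is slammed or rammed onto the bench (more than 60 N) (contact force between lens_barrel and photometer_bench above 60 N).
It fails at once if the wipe is moved (distance of folded_wipe from where it was at the start of the episode above 0.02 m).
It fails at once if the dish is moved (distance of petri_dish from where it was at the start of the episode above 0.02 m).
It fails at once if the driver is moved (distance of hex_driver from where it was at the start of the episode above 0.02 m).
It also fails if it takes over 58 s, if anything falls off the work surface, if the arm or the gripper's body presses on something with over 40 N, if the wrist force passes 120 N, or if a joint passes its speed limit or range.

### The arm

A 7-joint arm with a two-finger parallel gripper is mounted at the origin on a cart in front of the work surface, level with it; the furniture and walls round the work are solid. World frame = base frame: x ahead of the robot, y to its left, z up, the work surface at z = 0. Lengths are in m, angles in rad, forces in N, time in s.
With the tool pointing down it reaches from about 0.35 to 0.9 m from the base axis. Payload 19.9 kg.
Tool frame: the origin (TCP) lies between the finger pads; the fingertips stand 19 mm ahead of it and the grasp point (between the pads) is the TCP; z points along the fingers, y is the line along which they close (so a half turn about z gives the same grasp; the last joint's range is limited). The gripper opens to 94 mm and grips with 3 to 60 N. Pads are 16 mm wide; open, the fingers measure 119 mm over their backs; the gripper's body (75 mm by 177 mm) begins 78 mm behind the grasp point.
Start: joints at [-1.181, 0.417, -0.01, 1.614, 0.005, 1.111, -0.053], TCP at [0.261, 0.568, 0.224] pointing down, gripper open.
Joint ranges: [-2.81, 2.81], [-0.39, 2.02], [-1.27, 1.25], [0.06, 2.57], [-1.19, 4.33], [0.19, 2], [-2.82, 2.82]. Speed limits (rad/s): [1.89, 1.89, 2.39, 2.39, 3.01, 3.01, 3.01].

### API

Orientations are given as a 3x3 rotation matrix whose columns are the frame's x, y, z axes.
In Python, from rig import robot gives the robot as it stands. Calls block until the motion is done:
- robot.move_ptp(position, orientation): joint-space move of the TCP to a pose.
- robot.move_linear(position, velocity=0.15, frame=None, threshold=None): straight line of the TCP; frame=None keeps the orientation; velocity is the mean speed in m/s. With threshold (N) it stops when the force on the tool has changed by that much, and returns True; else False.
- robot.goto_joints(angles): joint-space move.
- robot.gripper_to(opening): finger opening in m; the grip force is fixed at half the most; returns when the fingers have stopped.
- robot.pause(seconds).
- robot.ik(position, orientation): joint angles nearest the present ones, or None.
- robot.get_state(): the state.
- robot.grab_frame(name): name is "scene" or "top"; returns the picture (480x640x3 uint8, red, green, blue); there is no depth.
- robot.camera_info(name): a dict with "fx", "fy", "cx", "cy" (pixels), "dist" ([k1, k2, p1, p2, k3] as OpenCV has them; the pictures are not rectified), "rvec" (rotation vector, rad) and "tvec" (3), from world to camera coordinates, as OpenCV has them. Camera axes: x right, y down, z forward; pixel columns grow to the right and rows downward; lengths in m; the calibration is good to about 2 mm. A picture is of the moment at which its call begins. camera_info takes no time and is no camera call.
A pose or a line that the arm cannot do raises robot.PlanningError and nothing moves.
- robot.sign_off(): hands the job in; it is judged then, once.
The state is a dict: "time": time; "qpos": joint angles; "joint_vel": joint speeds; "effort": joint torques, N m; "ee_pos": TCP position; "tool_rot": TCP orientation; "force": force on the tool from outside, world axes, zero at the start; "moment": the same for the moment, N m; "opening": finger opening in m; "grasp_force": force on a finger pad.
Only numpy, scipy, OpenCV 4.12 (cv2) and the standard library are available. Lean on these libraries where they do the work, as an engineer would, in place of code of your own. Each camera call takes 0.05 s, during which the arm holds its last target. There are 200 camera calls.

## Working session

There is one attempt and no reset: what is moved stays moved. The work goes in short steps, each a Python script; the robot and the scene stay as the last script left them, time stands still between calls to the robot, and variables do not carry over. Pictures are saved under pics/ and viewed, at most 10 in all, crops included, and the job is handed in when it is done.

```bash
mkdir -p pics; ls
python3 - <<'E'
from rig import robot
import cv2
for n in("scene","top"):
    im=robot.grab_frame(n); cv2.imwrite(f"pics/{n}0.png",im[:,:,::-1]); print(n,robot.camera_info(n))
s=robot.get_state(); print(s["time"],s["ee_pos"],s["tool_rot"],s["force"],s["opening"])
E
```

```text
pics
scene {'fx': 566.7260281609579, 'fy': 566.7260281609579, 'cx': 316.70204667558056, 'cy': 240.36775378443153, 'dist': array([0.00505716, 0.        , 0.        , 0.        , 0.        ]), 'rvec': array([ 1.9346506 , -0.82009465,  0.46837482]), 'tvec': array([-0.52306339,  0.25519188,  0.64763023])}
top {'fx': 517.5012664658954, 'fy': 517.5012664658954, 'cx': 315.27435359063156, 'cy': 236.1911060538418, 'dist': array([0.04897935, 0.        , 0.        , 0.        , 0.        ]), 'rvec': array([ 2.17842198, -2.20733008,  0.1072376 ]), 'tvec': array([-0.12169995,  0.64356453,  0.96813552])}
0.1 [0.26085908 0.56763884 0.22390649] [[-9.08647994e-01  4.17562794e-01 -3.69693886e-04]
 [ 4.17562951e-01  9.08647473e-01 -9.75508901e-04]
 [-7.14148063e-05 -1.04076468e-03 -9.99999456e-01]] [0.34467742 0.25518977 0.07936818] 0.09394548985137326
```

View pics/scene0.png

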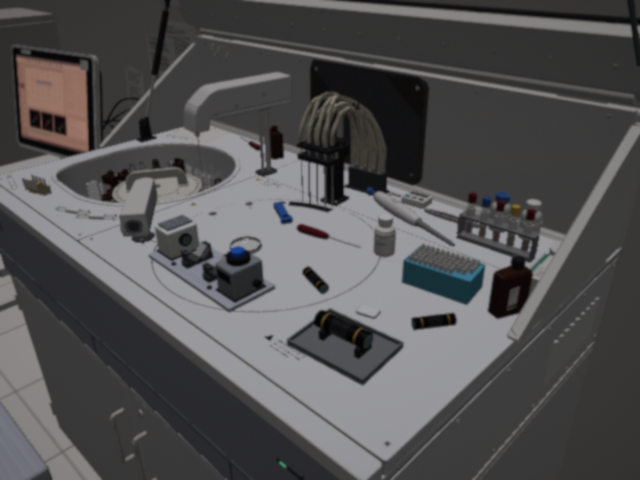

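View pics/top0.png

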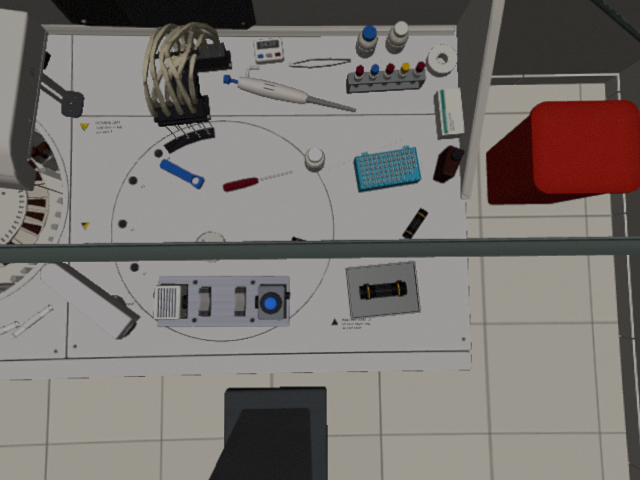

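Barrel candidates are A in the tray (scene 343,330; top 383,290), B loose on the right (scene 433,321; top 415,223) and C loose near the middle (scene 315,279; top ~300,240). A is clearly the largest and lies on cradles in the tray, so I choose it. Next I'll measure and check it in one close crop.

```bash
cat > h.py <<'E'
import numpy as np, cv2
from rig import robot
def cam(n):
    c=robot.camera_info(n); K=np.array([[c["fx"],0,c["cx"]],[0,c["fy"],c["cy"]],[0,0,1]])
    R=cv2.Rodrigues(c["rvec"])[0]; return K,c["dist"],R,np.array(c["tvec"]),c["rvec"]
def ray(n,uv):
    K,d,R,t,_=cam(n); p=cv2.undistortPoints(np.array(uv,float).reshape(1,-1,2),K,d)[0]
    D=np.c_[p,np.ones(len(p))]@R; return -R.T@t,D
def plane(n,uv,z):
    o,D=ray(n,uv); return o+D*((z-o[2])/D[:,2])[:,None]
def proj(n,P):
    K,d,R,t,rv=cam(n); return cv2.projectPoints(np.array(P,float).reshape(-1,1,3),rv,t,K,d)[0][:,0]
def tri(uvs):
    A=np.zeros((3,3));b=np.zeros(3)
    for n,uv in uvs.items():
        o,D=ray(n,[uv]);v=D[0]/np.linalg.norm(D[0]);M=np.eye(3)-np.outer(v,v);A+=M;b+=M@o
    return np.linalg.solve(A,b)
def hsv(n): return cv2.cvtColor(robot.grab_frame(n),cv2.COLOR_RGB2HSV)
E
python3 - <<'E'
from h import *
T=robot.grab_frame("top");S=robot.grab_frame("scene")
a=cv2.resize(T[255:340,150:425],(800,247),interpolation=cv2.INTER_CUBIC)
b=cv2.resize(S[230:380,140:410],(630,350),interpolation=cv2.INTER_CUBIC)
o=np.zeros((600,800,3),np.uint8);o[:247]=a;o[248:598,:630]=b
o=np.clip(o.astype(float)*1.6,0,255).astype(np.uint8)
cv2.imwrite("pics/crop.png",o[:,:,::-1])
print("base/tcp in top",proj("top",[[0,0,0],robot.get_state()["ee_pos"]]))
bl={}
for n,I,r in(("top",T,(255,340,250,300)),("scene",S,(230,300,210,280))):
    H=cv2.cvtColor(I,cv2.COLOR_RGB2HSV);m=cv2.inRange(H,(100,120,60),(130,255,255))
    k=np.zeros_like(m);k[r[0]:r[1],r[2]:r[3]]=m[r[0]:r[1],r[2]:r[3]]
    y,x=np.nonzero(k);bl[n]=(x.mean(),y.mean());print(n,bl[n],len(x),x.min(),x.max(),y.min(),y.max())
print("button",tri(bl), [proj(n,tri(bl)) for n in bl])
c=[(158,277),(289,277),(289,326),(158,326)];print("bench corners",plane("top",c,.012))
c=[(346,268),(415,262),(420,312),(351,318)];print("tray corners",plane("top",c,.011))
c=[(361,291),(406,289)];print("barrel ends",plane("top",c,.029))
E
```

```text
base/tcp in top [[ 248.7632956   587.909892  ]
 [-183.45072098  506.78468878]]
top (np.float64(269.921568627451), np.float64(302.7908496732026)) 153 263 276 296 309
scene (np.float64(237.02912621359224), np.float64(251.06796116504853)) 103 230 244 247 256
button [ 0.51927507 -0.04620146  0.08196086] [array([[269.97095608, 302.72695547]]), array([[236.93877803, 251.06827522]])]
bench corners [[0.56833547 0.17176001 0.012     ]]
tray corners [[ 0.58034504 -0.18931628  0.011     ]]
barrel ends [[ 0.53610377 -0.21557696  0.029     ]]
```

View pics/crop.png

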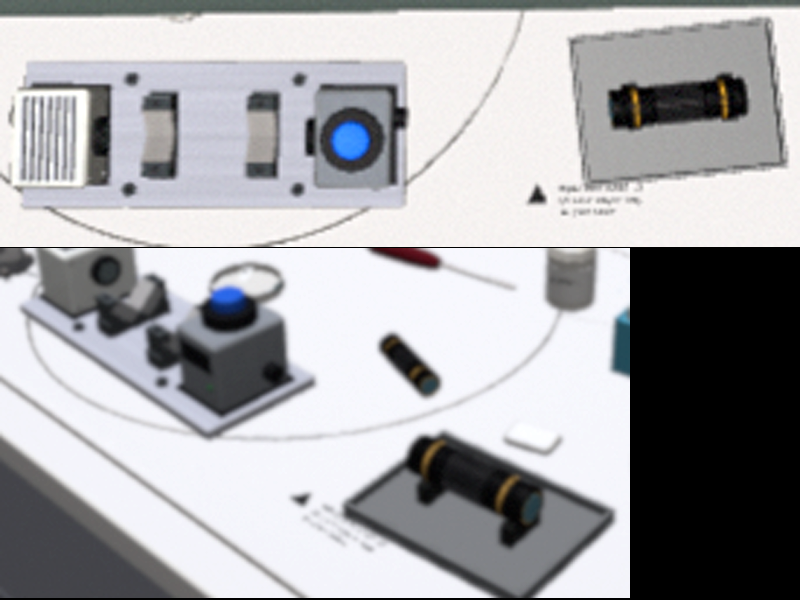

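```bash
sed -i 's/K,d)\[0\]$/K,d).reshape(-1,2)/' h.py
python3 - <<'E'
from h import *
np.set_printoptions(precision=4,suppress=True)
print("cams",[ray(n,[(320,240)])[0] for n in("top","scene")])
def cr(p): return [(150-.5+.5/2.909+u/2.909,255-.5+.5/2.909+v/2.909) for u,v in p]
def rep(nm,p,z):
    P=plane("top",cr(p),z);print(nm,P[:,:2].tolist().__repr__(),"c",P.mean(0));return P
for nm,p,z in(("bench",[(27,62),(404,62),(404,208),(22,208)],.012),("saddle+",[(143,92),(177,92),(177,178),(143,178)],.042),("saddle-",[(247,92),(280,92),(280,178),(247,178)],.042),
 ("tray",[(570,38),(769,18),(787,163),(587,183)],.011),("rings",[(634,105),(726,98)],.029),("barrelends",[(609,107),(747,97)],.029)):
    P=rep(nm,p,z)
    print("  sides",np.linalg.norm(np.diff(np.r_[P,P[:1]],axis=0),axis=1),"ang",[np.degrees(np.arctan2(d[1],d[0])) for d in np.diff(np.r_[P,P[:1]],axis=0)])
# fits by contour
T=robot.grab_frame("top");H=cv2.cvtColor(T,cv2.COLOR_RGB2HSV)
m=((H[:,:,2]<125)).astype(np.uint8);print("V white/tray/bench",H[330,320,2],H[275,360,2],H[320,220,2])
m[:252]=0;m[345:]=0;m[:,:300]=0
cs,_=cv2.findContours(m,0,1);c=max(cs,key=cv2.contourArea)
P=plane("top",c.reshape(-1,2),.011)[:,:2].astype(np.float32);r=cv2.minAreaRect(P);print("tray rect",r)
print("button top plane .08:",plane("top",[(269.92,302.79)],.080))
E
```

```text
cams [array([ 0.5665, -0.1082,  1.0167]), array([ 0.0538, -0.6926,  0.5249])]
bench [[0.5702430793069366, 0.16998314555155092], [0.5664489564552558, -0.07773129827559601], [0.4706192633296703, -0.07682784630581589], [0.47534347193910975, 0.1720231844665695]] c [0.5207 0.0469 0.012 ]
  sides [0.2477 0.0958 0.2489 0.0949] ang [np.float64(-90.8775032493756), np.float64(179.4598495556072), np.float64(88.91242280930778), np.float64(-1.2314868661899432)]
saddle+ [[0.5498312963409397, 0.08826208209084267], [0.5494769980814356, 0.0666878178479235], [0.4949716227093229, 0.06648152432834022], [0.49537456438645494, 0.08794929109883796]] c [0.5224 0.0773 0.042 ]
  sides [0.0216 0.0545 0.0215 0.0545] ang [np.float64(-90.94084183525959), np.float64(-179.78314631366553), np.float64(88.9247066471717), np.float64(0.3290944201740995)]
saddle- [[0.5487594222475648, 0.02212007851639937], [0.5484268349843847, 0.0010453563817824918], [0.4937893511267974, 0.0011647186389208697], [0.49416174266421453, 0.02213464591526125]] c [0.5213 0.0116 0.042 ]
  sides [0.0211 0.0546 0.021  0.0546] ang [np.float64(-90.90
[... 420 characters left out ...]
2896), np.float64(94.85853744947084), np.float64(5.620783700446486)]
rings [[0.5363726714956814, -0.22818094138684425], [0.5401244119917329, -0.28852944298666466]] c [ 0.5382 -0.2584  0.029 ]
  sides [0.0605 0.0605] ang [np.float64(-86.44261907041871), np.float64(93.55738092958129)]
barrelends [[0.5352974966989495, -0.21179435191555], [0.5405980115805785, -0.30229996565886746]] c [ 0.5379 -0.257   0.029 ]
  sides [0.0907 0.0907] ang [np.float64(-86.64826730180172), np.float64(93.35173269819828)]
V white/tray/bench 154 107 134
tray rect ((0.5357362031936646, -0.25996828079223633), (0.10415986180305481, 0.13735665380954742), 4.9505391120910645)
button top plane .08: [[ 0.5191 -0.046   0.08  ]]
```

Run:
```python
from h import *
np.set_printoptions(precision=4,suppress=True)
print("arm tip",tri({"top":(125,322),"scene":(133,236)}),"arm far end",tri({"top":(50,268),"scene":(143,183)}))
def R(a): # tool y along (cos a, sin a), pointing down
    y=np.array([np.cos(a),np.sin(a),0]);z=np.array([0,0,-1.]);return np.c_[np.cross(y,z),y,z]
print("start q7 etc",robot.get_state()["qpos"])
for nm,p,a in(("btn",(.5195,-.0465,.16),-.0166),("tray",(.538,-.2585,.029),.075),("seat",(.5215,.046,.0444),-.0166)):
    for k in(0,np.pi): print(nm,k,robot.ik(p,R(a+k)))
```

```text
arm tip [0.4836 0.2298 0.0228] arm far end [0.5845 0.3491 0.0666]
start q7 etc [-1.1815  0.4177 -0.0103  1.6139  0.0047  1.1107 -0.053 ]
btn 0 [-0.4828  0.36    0.623   1.9492 -0.2628  0.9127  0.2556]
btn 3.141592653589793 [-0.8065  0.5282  1.0871  1.9573 -0.5599  0.9972 -2.6124]
tray 0 [-0.2027  0.799   0.8355  1.836  -0.771   0.8675  1.0902]
tray 3.141592653589793 [-0.3346  0.9535  1.077   1.8397 -1.0056  1.0165 -1.8868]
seat 0 [-0.5289  0.5373  0.4749  2.0088 -0.3806  0.6816  0.1717]
seat 3.141592653589793 [ 0.6741  0.7949 -1.088   1.9702  0.886   0.9549  2.2551]
```

```bash
cat >> h.py <<'E'
def R(a):
    y=np.array([np.cos(a),np.sin(a),0]);z=np.array([0,0,-1.]);return np.c_[np.cross(y,z),y,z]
np.set_printoptions(precision=4,suppress=True)
E
python3 - <<'E'
from h import *
s=robot.get_state();u=s["ee_pos"][:2]/np.linalg.norm(s["ee_pos"][:2])
robot.move_ptp([*(u*.47),.30],s["tool_rot"])
q=np.array(robot.get_state()["qpos"]);print(q)
q[0]=.09;robot.goto_joints(q)
s=robot.get_state();print(s["time"],s["ee_pos"],s["qpos"])
for nm,p,a in(("btn",(.5195,-.0465,.16),-.0166),("tray",(.538,-.2585,.029),.075),("seat",(.5215,.046,.0444),-.0166)):
    for k in(0,np.pi): print(nm,k,robot.ik(p,R(a+k)))
E
```

```text
[-1.1861  0.0668 -0.0204  1.8854  0.0015  1.1891 -0.0669]
2.9917 [ 0.4662 -0.0628  0.3002] [ 0.0887  0.067  -0.0211  1.8853  0.0014  1.1891 -0.0669]
btn 0 [ 0.0651  0.3103 -0.0412  1.9316  0.0161  0.9    -0.0008]
btn 3.141592653589793 [-0.8065  0.5282  1.0871  1.9573 -0.5599  0.9972 -2.6124]
tray 0 [ 0.3217  0.6161  0.0978  1.8182 -0.0865  0.7114  0.5422]
tray 3.141592653589793 [ 0.1173  0.6456  0.3694  1.8256 -0.3313  0.7313 -2.3987]
seat 0 [-0.0654  0.4927 -0.0993  1.9932  0.0767  0.6592 -0.2302]
seat 3.141592653589793 [ 0.6741  0.7949 -1.088   1.9702  0.886   0.9549  2.2551]
```

Run:
```python
from h import *
robot.gripper_to(0.0)
robot.move_ptp([.5197,-.047,.125],R(-.0166))
z=[];f0=robot.get_state()["force"];print("tip z",robot.get_state()["ee_pos"][2]-.019,f0)
r1=robot.move_linear([.5197,-.047,.085],velocity=.02,threshold=2);s=robot.get_state();print(r1,s["ee_pos"],s["force"],s["time"])
r=robot.move_linear([.5197,-.047,s["ee_pos"][2]-.008],velocity=.01,threshold=8);s=robot.get_state();print(r,s["ee_pos"],s["force"],s["time"])
im=robot.grab_frame("scene");robot.pause(.3)
s=robot.get_state();print(s["ee_pos"],s["force"])
cv2.imwrite("pics/press.png",cv2.resize(im[150:350,120:390],(800,592),interpolation=cv2.INTER_CUBIC)[:,:,::-1])
```

```text
tip z 0.10705558087347121 [-0.0938  0.0765  0.4021]
True [ 0.5197 -0.047   0.1034] [-0.3503  0.1206  3.4108] 6.3
True [ 0.5197 -0.047   0.1012] [-3.2655  0.0835 11.6781] 6.7417
[ 0.5197 -0.047   0.1012] [-2.6021  0.142  10.9291]
```

View pics/press.png

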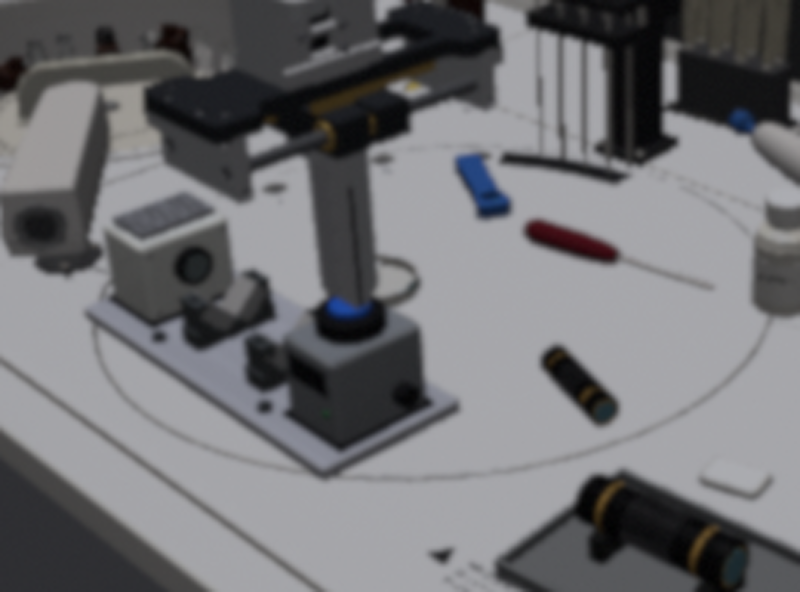

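The finger tip covers the right half of the blue button (crop ~345,305), so it may sit slightly off-centre. I'll record the force curve on the way up to see whether it bottomed.

Run:
```python
from h import *
def step(z):
    robot.move_linear([.5197,-.047,z],velocity=.02);s=robot.get_state();print(round(s["ee_pos"][2]*1e3,2),s["force"],round(s["time"],2))
for z in (.1007,.1002): step(z)
for z in np.arange(.101,.109,.0008): step(z)
```

```text
101.11 [-3.5772  0.3513 14.0937] 7.34
100.95 [-5.8154  0.272  21.6025] 7.59
101.21 [-1.378   0.0549  9.8643] 7.84
101.77 [-0.234  -0.4782  3.8343] 8.09
102.59 [ 0.9071 -0.014   4.6616] 8.34
103.37 [ 1.2453 -0.2171  2.3713] 8.59
104.17 [ 0.3286 -0.3827  2.7561] 8.84
105.01 [-0.1509  0.5461  1.8983] 9.09
105.8 [0.3881 0.6802 1.116 ] 9.34
106.51 [-0.3709  0.4535  0.3276] 9.59
107.41 [-1.1804 -0.7525 -0.5876] 9.84
108.23 [ 0.6511 -0.3909  0.1748] 10.09
```

The curve hits a hard stop at 101.3 mm and goes free at about 106.3 mm. That is the full 5 mm of travel, and the button has come back up. Next is the barrel.

Run:
```python
from h import *
robot.move_linear([.5197,-.047,.17],velocity=.15)
robot.gripper_to(.06)
robot.move_ptp([.538,-.2585,.12],R(.075))
cv2.imwrite("pics/hov.png",np.hstack([cv2.resize(robot.grab_frame("scene")[240:400,260:430],(425,400)),cv2.resize(robot.grab_frame("top")[250:330,340:425],(375,400)[:2])])[:,:,::-1])
s=robot.get_state();print(s["time"],s["ee_pos"],s["force"],s["opening"])
```

```text
12.65 [ 0.5387 -0.2567  0.1205] [0.4461 0.0729 0.304 ] 0.05995852900644262
```

View pics/hov.png

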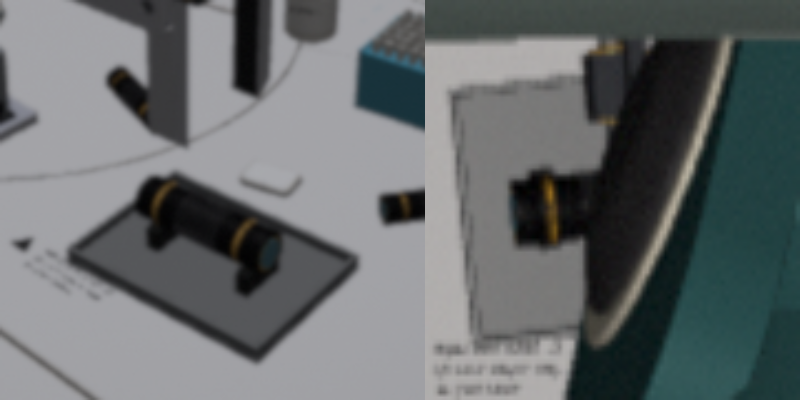

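The barrel lies undisturbed in the tray under the open fingers (scene inset 210,222). I'll descend with a force guard and grip.

Run:
```python
from h import *
r=robot.move_linear([.538,-.2585,.05],velocity=.1,threshold=6);s=robot.get_state();print(r,s["ee_pos"],s["force"])
if not r:
    r=robot.move_linear([.538,-.2585,.0295],velocity=.04,threshold=6);s=robot.get_state();print(r,s["ee_pos"],s["force"])
    cv2.imwrite("pics/grip.png",cv2.resize(robot.grab_frame("scene")[260:400,250:430],(720,560))[:,:,::-1])
```

```text
False [ 0.5383 -0.2586  0.0505] [ 0.1118 -0.0409 -0.4942]
False [ 0.538  -0.2585  0.0295] [ 0.1293 -0.4271 -0.0932]
```

View pics/grip.png

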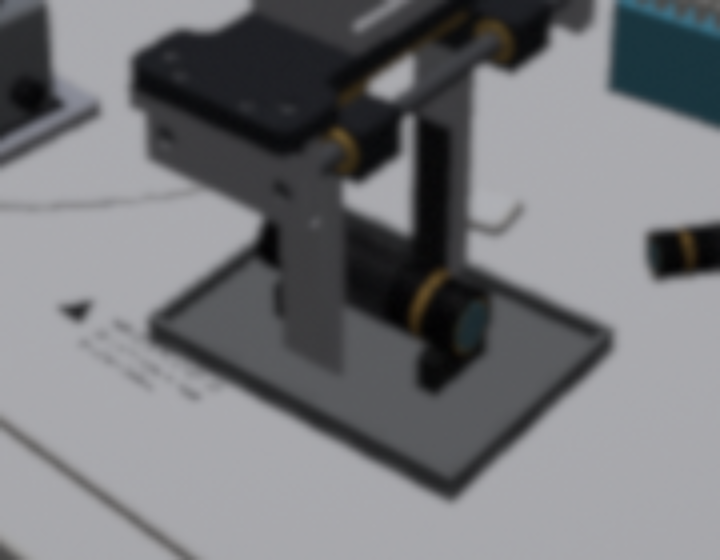

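Both fingers straddle the knurled band (crop 315,290 and 440,190), clear of the cradles and rim. Gripping and lifting.

Run:
```python
from h import *
robot.gripper_to(.018);s=robot.get_state();print(s["opening"],s["grasp_force"],s["force"])
robot.move_linear([.538,-.2585,.06],velocity=.06)
robot.move_linear([.538,-.2585,.19],velocity=.15)
robot.pause(.3);s=robot.get_state();print(s["opening"],s["grasp_force"],s["force"])
robot.move_ptp([.5217,.0462,.19],R(-.0166))
robot.move_linear([.5217,.0462,.085],velocity=.08)
robot.pause(.5);s=robot.get_state();print(s["time"],s["ee_pos"],s["force"],s["opening"])
a=robot.grab_frame("scene")[190:310,140:290];b=robot.grab_frame("top")[255:345,150:300]
cv2.imwrite("pics/over.png",np.vstack([cv2.resize(a,(450,360)),cv2.resize(b,(450,240))])[:600,:,::-1])
```

```text
0.025370916522671122 29.99730795621872 [-4.8737  1.0304  4.4613]
0.02512962672620141 29.988538026809692 [-0.3473 -1.2217 -1.3821]
19.95 [0.5217 0.0462 0.085 ] [-0.4198 -0.6724 -1.0092] 0.02534284490346701
```

View pics/over.png

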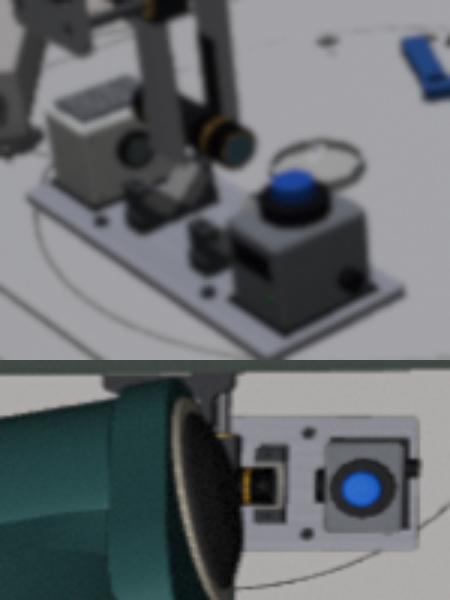

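Run:
```python
from h import *
I=robot.grab_frame("top");print(I[302,228:252].sum(1))
P=plane("top",[(241.7,302.2),(241.7,296),(241.7,308)],.085);print(P, "expected end",.5217+.044*np.sin(-.0166),.0462-.044)
# brass ring near -y end in scene & top
S=robot.grab_frame("scene");
for n,J,r in(("top",I,(285,320,225,250)),("scene",S,(215,260,200,235))):
    H=cv2.cvtColor(J,cv2.COLOR_RGB2HSV);m=cv2.inRange(H,(12,110,50),(30,255,255))[r[0]:r[1],r[2]:r[3]]
    y,x=np.nonzero(m);print(n,len(x),x.mean()+r[2] if len(x) else 0,y.mean()+r[0] if len(x) else 0)
```

```text
[ 37  54  86 199 230  88  44  40  83  96  85  71  43  86 234 340 293 244
 365 426 423 426 425 426]
[[0.5212 0.0038 0.085 ]
 [0.5321 0.0038 0.085 ]
 [0.511  0.0038 0.085 ]] expected end 0.5209696335443752 0.0022000000000000006
top 31 231.80645161290323 302.0
scene 17 210.35294117647058 231.35294117647058
```

Barrel is level over the V and lies about 3 mm too far towards +y, so I'll shift by 2.5 mm and lower gently.

Run:
```python
from h import *
robot.move_linear([.5217,.0437,.052],velocity=.05,threshold=6);robot.pause(.3)
s=robot.get_state();f0=np.array(s["force"]);m0=np.array(s["moment"]);print(s["ee_pos"],f0,m0)
r=robot.move_linear([.5217,.0437,.041],velocity=.01,threshold=4);robot.pause(.3)
s=robot.get_state();print(r,s["ee_pos"],np.array(s["force"])-f0,np.array(s["moment"])-m0,s["time"],s["opening"])
np.save("f0.npy",np.r_[f0,m0])
```

```text
[0.5218 0.0437 0.0522] [-0.377  -0.1889 -1.6056] [-0.1044  0.0485 -0.0156]
True [0.521  0.0436 0.0455] [-1.1414  0.5704  2.1696] [ 0.1056  0.3585 -0.0242] 22.2333 0.02503588349121546
```

Run:
```python
from h import *
f0=np.load("f0.npy");x,z=.5212,.0455
for i in range(14):
    robot.move_linear([x,.0437,z],velocity=.01);robot.pause(.25)
    S=[]
    for _ in range(4): s=robot.get_state();S.append(s["force"]);robot.pause(.03)
    F=np.mean(S,0)-f0[:3];print(round(x,5),round(z,5),s["ee_pos"],F,np.array(s["moment"])-f0[3:],round(s["time"],1))
    if F[2]>9 and abs(F[0])<1.5: break
    if abs(F[0])>1: x+=np.clip(F[0]*.0001,-.0004,.0004)
    if F[2]<9: z-=.0002
    elif F[2]>14: z+=.0001
```

```text
0.5212 0.0455 [0.5211 0.0437 0.0455] [-1.9733  0.7355  1.6349] [ 0.0676  0.6111 -0.0507] 22.8
0.521 0.0453 [0.5211 0.0437 0.0454] [-2.4647 -0.2455  5.3105] [-0.0699  0.6577 -0.0452] 23.5
0.52076 0.0451 [0.5209 0.0437 0.0452] [-2.0016 -0.1761  7.0162] [-0.0733  0.5698 -0.0346] 24.1
0.52056 0.0449 [0.5208 0.0437 0.045 ] [-1.9403 -0.6042  7.8786] [-0.0649  0.529  -0.0852] 24.7
0.52036 0.0447 [0.5207 0.0437 0.045 ] [-1.8237 -0.2278  9.9419] [-0.0903  0.5751 -0.1938] 25.4
0.52018 0.0447 [0.5207 0.0437 0.045 ] [-1.003   0.1696  8.2736] [-0.0767  0.2971 -0.1003] 26.0
0.52008 0.0445 [0.5207 0.0437 0.0449] [-1.4944 -0.2556 11.0799] [-0.1401  0.4282 -0.1672] 26.6
```

Run:
```python
from h import *
I=robot.grab_frame("top");a=robot.grab_frame("scene")[190:310,140:290];b=I[255:345,150:300]
print(I[302,222:262].sum(1))
cv2.imwrite("pics/seat.png",np.vstack([cv2.resize(a,(450,360)),cv2.resize(b,(450,240))])[:600,:,::-1])
f0=np.load("f0.npy");s=robot.get_state();print(np.array(s["force"])-f0[:3],s["grasp_force"],s["time"])
print("expected cols: barrel end -44 low edge, ring -30 top, nozzle -63",proj("top",[[.5206,.0462-.044,.035],[.5206,.0462-.030,.0574],[.521,.0462-.063,.045]]))
```

```text
[100  62  63  58  63  60  47  61  31  36  43  36  27 122 184 157  62  46
  67  89  77  66  60  97 281 422 427 421 422 428 428 429 364 139  74 104
 197 270 139 122]
[-2.0212 -1.1956 11.0905] 29.999212324619293 26.7667
expected cols: barrel end -44 low edge, ring -30 top, nozzle -63 [[245.7618 301.1407]
 [236.7072 301.8692]
 [255.4214 301.017 ]]
```

View pics/seat.png

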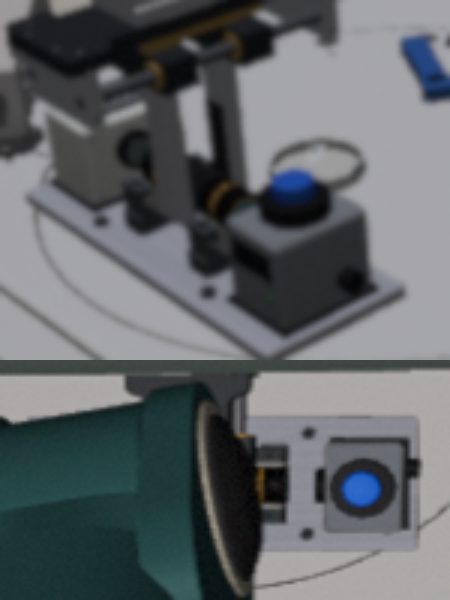

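The barrel lies in the V between the heads. Its brass ring (top col 236) and its end (col 246) are within 1 px of where a centred barrel would put them. The push is 11 N, held steady, so I'm handing in.

```bash
python3 -c "
from rig import robot
print(robot.sign_off())"
```

```text
the job is handed in; nothing more can be done
None
```

I pressed the zero button fully down with the V-block empty and it came back up; the large barrel now lies centred in the V, still gripped and pressed down with about 11 N. The job is handed in; no verdict was shown.

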